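Load the dry bath: each vial into the block bored for it

ROBOT

A 7-joint arm with a two-finger parallel gripper is mounted at the origin on a cart in front of the work surface, level with it; the furniture and walls round the work are solid. World frame = base frame: x ahead of the robot, y to its left, z up, the work surface at z = 0. Lengths are in mm, angles in rad, forces in N, time in s.
With the tool pointing down it reaches from about 425 to 975 mm from the base axis. Payload 16.7 kg.
Tool frame: the origin (TCP) lies midway between the tips of the shut fingers; the grasp point (between the pads) lies 19 mm behind it; z points along the fingers, y is the line along which they close (so a half turn about z gives the same grasp; the last joint's range is limited). The gripper opens to 85 mm and grips with 20 to 120 N. Pads are 22 mm wide; open, the fingers measure 114 mm over their backs; the gripper's body (76 mm by 85 mm) begins 54 mm behind the grasp point. The pads swing forward as they close: fully open they stand 13 mm farther back than shut.
Start: joints at [-1.433, 0.426, 0.074, 1.606, -0.034, 1.111, -0.067], TCP at [191.6, 647.198, 231.302] pointing down, gripper open.
Joint ranges: [-2.85, 2.85], [-0.5, 2.14], [-1.23, 1.37], [0.21, 2.46], [-1.02, 4.16], [0.16, 2.05], [-2.73, 2.73]. Speed limits (rad/s): [1.89, 1.89, 2.39, 2.39, 3.01, 3.01, 3.01].

INTERFACE

Orientations are given as [roll, pitch, yaw] about the fixed x, y, z axes, in that order (R = Rz(yaw) Ry(pitch) Rx(roll)).
In Python, from plant import read_state, grab_frame, finish_job gives the robot as it stands.
- The arm moves only by the tool drive_tool, never from a script. Its arguments are lists of equal length, an entry for each row: "linear": the shift along the tool's x, y, z in units of 30 mm (1.0 is 30 mm), a list of three; "roll": the turn about the tool's z in units of 8 degrees (1.0 is 8 degrees); "gripper": the closure, from -1 (fully open) to 1 (shut). In form: {"linear": [[x, y, z], ...], "roll": [roll, ...], "gripper": [gripper, ...]}. A call has exactly 5 rows; each row is the pose to reach, as a shift and turn from the pose commanded when the call began, along the tool's axes at that moment; what a row does not reach only later rows make up. A row lasts 1/10 s, in which the tool goes at most 50 mm and 8.59 degrees, less where a joint would pass 70% of its speed; a pose out of reach is approached as far as the arm can. A call with a gripper value outside its range is refused whole. The fingers move at their own pace and stop on an object; "force" is the grip in N (left out, the last holds). Time passes only in rows, so rows that repeat a pose let the fingers close, or fill a call up. It gives the time, the measured TCP pose, the force, the opening and the grip force at its end, in the units of the state.
- read_state(): the state, without advancing time (a new reading comes with each control period).
- grab_frame(name): name is "side" or "top"; returns a dict with "frame" (420x560x3 uint8, red, green, blue), "range_z" (420x560 float32, mm along the optical axis (not along the pixel's ray), 0 where there is no reading), "fx", "fy", "cx", "cy" (pixels), "k1" (the pictures are not rectified: a ray, as slopes to the right and down, at radius r is drawn at 1 + k1 r^2 times it, then the intrinsics apply), "xyz" and "rotation" of the camera in the world. Camera axes: x right, y up, looking along -z (the intrinsics and any distortion apply to the point x, -y, -z); pixel columns grow to the right and rows downward; lengths in mm; the calibration is good to about 2 mm. A picture is of the moment at which its call begins.
- finish_job(): hands the job in; it is judged then, once.
The state is a dict: "time_s": time; "joint_positions": joint angles; "joint_velocities": joint speeds; "joint_torque": joint torques, N m; "ee_pos": TCP position; "tcp_rot": TCP orientation; "contact_force": force on the tool from outside, world axes, zero at the start; "wrist_torque": the same for the moment, N m; "opening": opening from 0.0 (shut) to 1.0 (fully open); "grasp_force": force on a finger pad.
Only numpy, scipy, OpenCV 4.12 (cv2) and the standard library are available. Lean on these libraries where they do the work, as an engineer would, in place of code of your own. Each camera call takes 0.05 s, during which the arm holds its last target. There are 200 camera calls.

TASK

Warm the four sealed sample vials in the dry bath: move them one by one from the white rack into the aluminium blocks, each into the block whose bore is made for its diameter (a narrow vial also drops into a wider bore, but there it warms badly and takes the place of another). Lower each vial in, do not drop it or tip it over, and leave all four standing upright, released, on the bottom of their bores.

Things in the scene. Friction and masses are not known exactly. Their poses are not given: they have to be found in the camera images.
- dry_bath: White block heater, fixed, 140 x 280 x 72 mm high, sloped grey control face at its front (-x). Origin: on the bench under the centre of its bay; y runs along its row of blocks. Four aluminium blocks stand in the bay in any order, centred at x = 0, y = -94.5, -31.5, 31.5, 94.5 mm; their flat tops are 74 mm above the bench, 2 mm above the housing.
- vial_rack_white: White plastic rack, fixed, 66 x 277 mm, 22 mm high (26 at the ends). Origin: centre of its underside; y along the row. Four equal round wells, 44 mm across, 14 mm deep (floor 8 mm above the bench), at x = 0, y = -87, -29, 29, 87 mm. The four vials stand upright in them, one in each, in any order, up to 2 mm off centre.
- vial_8ml: The slimmest vial: narrow and tall amber glass, black ribbed screw cap 16.6 mm across. 17 mm in diameter, 60 mm high with its cap, flat bottom; loose, under 0.15 kg. Origin: centre of its underside, z up through the cap. Round, so its yaw means nothing. Pinch it near the top.
- vial_10ml: The shortest of the vials, a headspace vial: amber glass with a flat crimped aluminium cap 20.6 mm across, 8 mm high. 23 mm in diameter, 46 mm high with its cap, flat bottom; loose, under 0.15 kg. Origin: centre of its underside, z up through the cap. Round, so its yaw means nothing. Pinch it near the top.
- vial_30ml: The second widest vial: tall amber glass, black ribbed screw cap 29 mm across. 32 mm in diameter, 66 mm high with its cap, flat bottom; loose, under 0.15 kg. Origin: centre of its underside, z up through the cap. Round, so its yaw means nothing. Pinch it near the top.
- vial_60ml: The widest vial: wide and tall amber glass, black ribbed screw cap 37 mm across. 40 mm in diameter, 72 mm high with its cap, flat bottom; loose, under 0.15 kg. Origin: centre of its underside, z up through the cap. Round, so its yaw means nothing. Pinch it near the top.
- block_8ml: Aluminium block with a bore for the 17 mm vial, fixed in the dry bath, 62 x 62 x 52 mm. Origin: centre of its underside, 22 mm above the bench; the bore is on its vertical axis, 20 mm across, opening as a steep cone over its top 12 mm to 32 mm at the mouth, 32 mm deep in all, with a flat floor 20 mm above the block's origin. The seated vial stands 28 mm proud of the block.
- block_10ml: Aluminium block with a bore for the 23 mm vial, fixed in the dry bath, 62 x 62 x 52 mm. Origin: centre of its underside, 22 mm above the bench; the bore is on its vertical axis, 28 mm across, opening as a steep cone over its top 12 mm to 40 mm at the mouth, 24 mm deep in all, with a flat floor 28 mm above the block's origin. The seated vial stands 22 mm proud of the block.
- block_30ml: Aluminium block with a bore for the 32 mm vial, fixed in the dry bath, 62 x 62 x 52 mm. Origin: centre of its underside, 22 mm above the bench; the bore is on its vertical axis, 37 mm across, opening as a steep cone over its top 12 mm to 49 mm at the mouth, 32 mm deep in all, with a flat floor 20 mm above the block's origin. The seated vial stands 34 mm proud of the block.
- block_60ml: Aluminium block with a bore for the 40 mm vial, fixed in the dry bath, 62 x 62 x 52 mm. Origin: centre of its underside, 22 mm above the bench; the bore is on its vertical axis, 45 mm across, opening as a steep cone over its top 12 mm to 57 mm at the mouth, 34 mm deep in all, with a flat floor 18 mm above the block's origin. The seated vial stands 38 mm proud of the block.
Not all that is in view belongs to the job. Leave any pink look-alike of the vial_30ml alone.

How it is judged (in metres and radians):
At the end, for the whole second after the job is handed in: Each of the four vials stands in the bore of its own block: within 8 mm of the block's axis, its underside no more than 4 mm above the bore's floor, tilted less than 0.2 rad, at rest and not touched by the fingers (horizontal distance between vial_8ml and block_8ml below 0.008 m and z of vial_8ml in the frame of block_8ml below 0.024 m and angle between each of vial_8ml, vial_10ml, vial_30ml, vial_60ml's own z axis and vertical below 0.2 rad and linear speed of each of vial_8ml, vial_10ml, vial_30ml, vial_60ml below 0.02 m/s and contact force between each of vial_8ml, vial_10ml, vial_30ml, vial_60ml and the fingers below 0.05 N and horizontal distance between vial_10ml and block_10ml below 0.008 m and z of vial_10ml in the frame of block_10ml below 0.032 m and horizontal distance between vial_30ml and block_30ml below 0.008 m and z of vial_30ml in the frame of block_30ml below 0.024 m and horizontal distance between vial_60ml and block_60ml below 0.008 m and z of vial_60ml in the frame of block_60ml below 0.022 m).
It fails at once if a vial is tipped over (angle between any of vial_8ml, vial_10ml, vial_30ml, vial_60ml's own z axis and vertical above 0.8 rad).
It fails at once if a vial is dropped into its block from a height (over about 50 mm) ((horizontal distance between vial_8ml and block_8ml below 0.02 m and z of vial_8ml in the frame of block_8ml below 0.08 m and linear speed of vial_8ml above 1 m/s) or (horizontal distance between vial_10ml and block_10ml below 0.02 m and z of vial_10ml in the frame of block_10ml below 0.08 m and linear speed of vial_10ml above 1 m/s) or (horizontal distance between vial_30ml and block_30ml below 0.02 m and z of vial_30ml in the frame of block_30ml below 0.08 m and linear speed of vial_30ml above 1 m/s) or (horizontal distance between vial_60ml and block_60ml below 0.02 m and z of vial_60ml in the frame of block_60ml below 0.08 m and linear speed of vial_60ml above 1 m/s)).
It also fails if it takes over 109 s, if anything falls off the work surface, if the arm or the gripper's body presses on something with over 40 N, if the wrist force passes 120 N, or if a joint passes its speed limit or range.

## Working session

There is one attempt and no reset: what is moved stays moved. The work goes in short steps, Python scripts to look and compute and a tool call to move; the robot and the scene stay as the last step left them, time stands still between calls to the robot, and variables do not carry over. Pictures are saved under pics/ and viewed, at most 14 in all, crops included, and the job is handed in when it is done.

Besides the shell and the picture viewer there is one more tool, called after "Call:" as name(argument=value, ...) on one line, values as JSON. drive_tool: Moves the arm, as the interface text tells. Its arguments: {"type":"object","properties":{"linear":{"type":"array","items":{"type":"array","items":{"type":"number"}}},"roll":{"type":"array","items":{"type":"number"}},"gripper":{"type":"array","items":{"type":"number"}},"force":{"type":"number"}},"required":["linear","roll","gripper"]}

```bash
ls; mkdir -p pics; python3 - <<'E'
from plant import *
import cv2,numpy as np
print(read_state())
for n in("top","side"):
    g=grab_frame(n); cv2.imwrite(f"pics/{n}0.png",g["frame"][:,:,::-1])
    print({k:g[k] for k in g if k not in("frame","range_z")})
E
```

```text
pics
{'time_s': 0.0, 'joint_positions': array([-1.43247669,  0.42670453,  0.0738679 ,  1.60666862, -0.03409539,
        1.11080463, -0.0670995 ]), 'joint_velocities': array([-9.99232599e-05,  1.20992181e-03, -6.64042573e-04,  3.46177117e-04,
        1.63138739e-04,  6.75865608e-05, -1.27323221e-03]), 'joint_torque': array([ 6.44591437e-04, -9.49829292e+01,  3.76060769e+00, -4.63514829e+01,
        1.90765673e-02,  1.01349223e-02, -5.08797348e-05]), 'ee_pos': array([191.52456249, 646.79768605, 230.60225231]), 'tcp_rot': array([-3.14027173e+00,  1.07579514e-04,  2.85372660e+00]), 'contact_force': array([ 0.75185503, -1.18451244, -0.46584203]), 'wrist_torque': array([ 0.02473735, -0.00517709,  0.01472576]), 'grasp_force': 0.0, 'opening': 0.9967047878134889}
{'fx': 515.014664910815, 'fy': 515.014664910815, 'cx': 276.9247569015632, 'cy': 205.07947664048325, 'k1': -0.08132053611171992, 'xyz': array([ 381.61471849,    9.74325889, 1190.48255749]), 'rotation': array([ 0.14387262, -0.01279416, -1.55759702])}
{'fx': 465.31707463298454, 'fy': 465.31707463298454, 'cx': 277.2965742415805, 'cy': 210.99603191400206, 'k1': -0.05828901226767155, 'xyz': array([ 403.96819314, -775.8019763 ,  521.80225427]), 'rotation': array([ 1.05741487, -0.02408878, -0.19828186])}
```

View pics/top0.png

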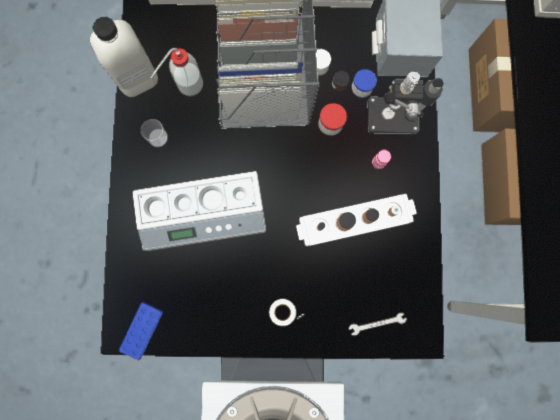

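View pics/side0.png

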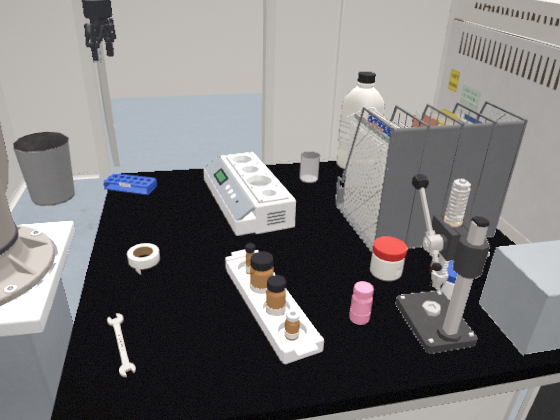

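```bash
cat > h.py <<'E'
from plant import *
import cv2,numpy as np
from scipy.spatial.transform import Rotation as R
def ray(g,u,v):
    xd=np.array([(u-g["cx"])/g["fx"],(v-g["cy"])/g["fy"]]); x=xd.copy()
    for _ in range(20): x=xd/(1+g["k1"]*(x@x))
    M=R.from_euler("xyz",g["rotation"]).as_matrix()
    return np.array(g["xyz"]),M@np.array([x[0],-x[1],-1.])
def onplane(g,u,v,z):
    o,d=ray(g,u,v); return o+d*(z-o[2])/d[2]
def rng(g,u,v):
    o,d=ray(g,u,v); return o+d*g["range_z"][int(round(v)),int(round(u))]
def tri(g1,p1,g2,p2):
    o1,d1=ray(g1,*p1);o2,d2=ray(g2,*p2)
    t=np.linalg.lstsq(np.c_[d1,-d2],o2-o1,rcond=None)[0]
    a,b=o1+d1*t[0],o2+d2*t[1]; return (a+b)/2,np.linalg.norm(a-b)
def proj(g,P):
    M=R.from_euler("xyz",g["rotation"]).as_matrix(); c=M.T@(np.array(P)-g["xyz"])
    x=np.array([c[0],-c[1]])/-c[2]; x=x*(1+g["k1"]*(x@x))
    return x*g["fx"]+[g["cx"],g["cy"]]
E
python3 - <<'E'
from h import *
c=[]
t=grab_frame("top");s=grab_frame("side")
np.save("t.npy",t,allow_pickle=True);np.save("s.npy",s,allow_pickle=True)
T=t["frame"][:,:,::-1];S=s["frame"][:,:,::-1]
def crop(I,x,y,w,h,k): return cv2.resize(I[y:y+h,x:x+w],(w*k,h*k),interpolation=cv2.INTER_CUBIC)
a=crop(T,125,165,150,90,5); cv2.imwrite("pics/tb.png",a)
b=crop(T,290,185,140,70,5); cv2.imwrite("pics/tr.png",b)
a=crop(S,200,145,100,100,4);b=crop(S,215,235,100,120,4)
p=np.zeros((480,800,3),np.uint8);p[:400,:400]=a;p[:,400:]=b;cv2.imwrite("pics/sc.png",p)
E
```

```text
(no output)
```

View pics/tb.png

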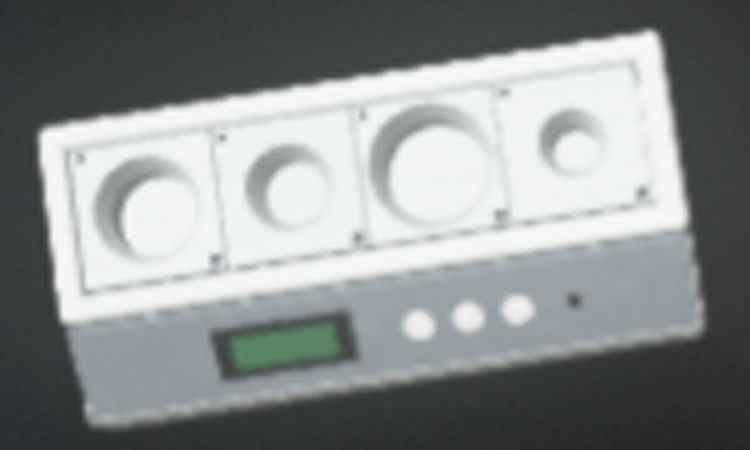

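View pics/tr.png

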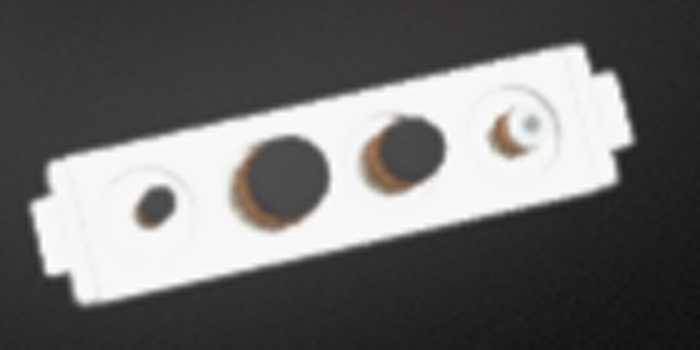

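View pics/sc.png

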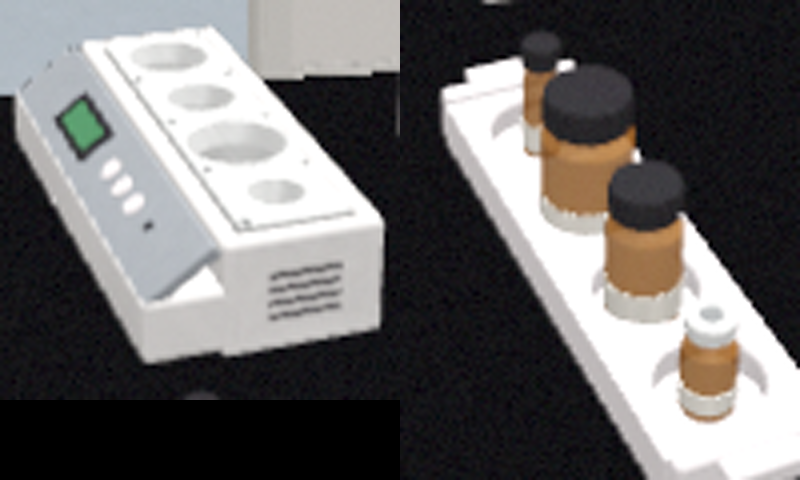

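```bash
python3 - <<'E'
from h import *
t=np.load("t.npy",allow_pickle=True).item();s=np.load("s.npy",allow_pickle=True).item()
f=lambda X,Y,k,ox,oy:((X+.5)/k-.5+ox,(Y+.5)/k-.5+oy)
TB=dict(b30=(146,210),b10=(288,187),b60=(430,166),b8=(572,143));SB=dict(b30=(170,56),b10=(202,97),b60=(239,142),b8=(276,190))
TR=dict(v8=(158,204),v60=(287,175),v30=(413,150),v10=(527,126));SR=dict(v8=(142,40),v60=(190,85),v30=(248,182),v10=(312,314))
H=dict(v8=68,v60=80,v30=74,v10=54)
for n in TB:
    a=f(*TB[n],5,125,165);b=f(*SB[n],4,200,145);P,e=tri(t,a,s,b)
    print(n,P.round(1),round(e,1),onplane(t,*a,74).round(1),onplane(s,*b,74).round(1))
for n in TR:
    a=f(*TR[n],5,290,185);b=f(*SR[n],4,215,235);P,e=tri(t,a,s,b)
    print(n,P.round(1),round(e,1),onplane(t,*a,H[n]).round(1),onplane(s,*b,H[n]).round(1),rng(t,*a).round(1),rng(s,*b).round(1))
# cloud
def cloud(g,x,y,w,h):
    return np.array([[rng(g,u,v) if g["range_z"][v,u]>0 else [np.nan]*3 for u in range(x,x+w)] for v in range(y,y+h)])
for nm,g,bx in(("top",t,(125,165,150,90)),):
    C=cloud(g,*bx);m=(np.abs(C[...,2]-74)<6).astype(np.uint8)
    print("topz",np.nanmedian(C[...,2][m>0]))
    ho=cv2.connectedComponentsWithStats(1-m,connectivity=4)
    for i in range(1,ho[0]):
        x,y,w,h,A=ho[2][i]
        if 30<A<900: 
            c=ho[3][i]; print("hole",c.round(1)+bx[:2],w,h,A,onplane(g,*(c+bx[:2]),74).round(1))
for nm,g,bx in(("top",t,(290,185,140,70)),("side",s,(215,235,100,120))):
    C=cloud(g,*bx)
    for n in H:
        P=onplane(t,*f(*TR[n],5,290,185),H[n]); d=np.hypot(C[...,0]-P[0],C[...,1]-P[1])<24
        Q=C[d&(np.abs(C[...,2]-H[n])<4)]
        print(nm,n,len(Q),Q.mean(0).round(1),((Q.min(0)+Q.max(0))/2).round(1), np.ptp(Q,0).round(1), np.nanmedian(Q[:,2]).round(1))
E
```

```text
b30 [536.6 267.4  74.9] 1.1 [536.1 267.6  74. ] [537.4 269.5  74. ]
b10 [547.4 205.3  74.6] 0.4 [547.2 205.5  74. ] [547.8 206.6  74. ]
b60 [558.3 143.3  74.2] 1.6 [557.5 143.4  74. ] [559.2 143.8  74. ]
b8 [568.5  81.2  75.1] 0.0 [568.7  81.3  74. ] [568.9  83.3  74. ]
v8 [ 501.5 -100.2   68.7] 1.4 [ 500.8 -100.2   68. ] [502.4 -99.1  68. ] [ 501.2 -100.5   64.7] [ 502.  -101.8   69.8]
v60 [ 513.5 -155.2   81.3] 1.1 [ 513.  -155.3   80. ] [ 514.3 -153.4   80. ] [ 513.3 -155.7   77.4] [ 513.9 -156.2   82. ]
v30 [ 526.4 -212.2   73.2] 1.5 [ 525.6 -211.9   74. ] [ 527.  -213.1   74. ] [ 526.2 -213.    68.8] [ 526.9 -213.4   74.2]
v10 [ 540.3 -268.    52.8] 0.8 [ 539.7 -267.6   54. ] [ 540.4 -269.3   54. ] [ 539.3 -266.9   57.1] [ 540.  -270.7   55.3]
topz 72.07622046612414
hole [211.  198.2] 23 23 398 [556.6 142.4  74. ]
hole [238.8 193.6] 13 13 116 [567.8  81.6  74. ]
hole [182.9 202.9] 17 16 191 [545.3 203.8  74. ]
hole [154.8 207.1] 21 21 310 [535.  265.4  74. ]
top v8 43 [ 501.  -100.6   67. ] [ 500.8 -101.    67.8] [15.7 15.5  7.4] 67.0
top v60 214 [ 512.3 -155.3   79.9] [ 512.3 -155.4   80. ] [35.4 35.7  7.7] 80.1
top v30 130 [ 525.6 -212.    73.6] [ 526.1 -211.6   73.8] [29.2 27.6  7.3] 73.3
top v10 62 [ 539.4 -269.3   53.7] [ 539.5 -269.5   53.6] [18.3 20.   7.1] 53.8
side v8 61 [ 501.2 -103.5   68.1] [ 501.1 -102.1   67.7] [16.3 16.5  7.2] 68.4
side v60 278 [ 512.4 -159.8   80.4] [ 512.9 -156.9   79.4] [36.7 38.1  6.8] 80.7
side v30 210 [ 525.9 -215.6   74.1] [ 525.8 -214.5   73.3] [28.8 29.   6.4] 74.4
side v10 122 [ 539.7 -271.4   53.9] [ 540.1 -270.1   53.3] [19.7 20.1  5.7] 54.0
```

Call:
drive_tool(linear=[[-1.5,0,0],[-3,0,0],[-4.5,0,0],[-6,0,0],[-7.5,0,0]], roll=[1,2,3,4,5], gripper=[-1,-1,-1,-1,-1], force=40)

```text
time_s: 0.7
ee_pos: [408.9, 582.6, 231.3]
tcp_rot: [-3.142, 0.0, 2.15]
contact_force: [0.3, 0.7, -0.7]
opening: 1.003
grasp_force: 0.0
```

Call:
drive_tool(linear=[[0,0,0],[0,0,0],[0,0,0],[0,0,0],[0,0,0]], roll=[1,2,3,4,4.19], gripper=[-1,-1,-1,-1,-1])

```text
time_s: 1.2
ee_pos: [407.2, 583.3, 231.0]
tcp_rot: [-3.142, 0.001, 1.567]
contact_force: [0.5, -0.2, -0.3]
opening: 0.999
grasp_force: 0.0
```

Call:
drive_tool(linear=[[-1.5,1,0],[-3,2,0],[-4.5,3.13,0],[-6,3.13,0],[-7.6,3.13,0]], roll=[0,0,0,0,0], gripper=[-1,-1,-1,-1,-1])

```text
time_s: 1.7
ee_pos: [502.1, 358.1, 231.0]
tcp_rot: [3.141, 0.001, 1.573]
contact_force: [1.1, -0.5, 0.3]
opening: 1.001
grasp_force: 0.0
```

Call:
drive_tool(linear=[[-1.5,0,0],[-3,0,0],[-4.5,0,0],[-6,0,0],[-7.6,0,0]], roll=[0,0,0,0,0], gripper=[-1,-1,-1,-1,-1])

```text
time_s: 2.2
ee_pos: [500.7, 131.0, 231.5]
tcp_rot: [3.141, -0.0, 1.575]
contact_force: [0.9, -0.5, -0.0]
opening: 1.008
grasp_force: 0.0
```

Call:
drive_tool(linear=[[-1.5,0,0],[-3,0,0],[-4.5,0,0.5],[-6,0,1.2],[-7.6,0,2]], roll=[0,0,0,0,0], gripper=[-1,-1,-1,-1,-1])

```text
time_s: 2.7
ee_pos: [501.0, -93.8, 172.9]
tcp_rot: [3.14, -0.0, 1.575]
contact_force: [1.1, 0.9, -0.1]
opening: 1.003
grasp_force: 0.0
```

Call:
drive_tool(linear=[[0,0,0],[0,0,0],[0,0,0],[0,0,0],[0,0,0]], roll=[0,0,0,0,0], gripper=[-1,-1,-1,-1,-1])

```text
time_s: 3.2
ee_pos: [501.4, -91.1, 173.3]
tcp_rot: [3.141, -0.0, 1.573]
contact_force: [-0.1, -0.1, 0.6]
opening: 1.002
grasp_force: 0.0
```

Call:
drive_tool(linear=[[-0.31,0,0.8],[-0.31,0,2],[-0.31,0,3.2],[-0.31,0,4.31],[-0.31,0,4.31]], roll=[0,0,0,0,0], gripper=[-1,-1,-1,-1,-1])

```text
time_s: 3.7
ee_pos: [499.0, -100.7, 40.8]
tcp_rot: [-3.136, 0.0, 1.572]
contact_force: [0.7, 0.1, 1.2]
opening: 0.998
grasp_force: 0.0
```

```bash
python3 - <<'E'
from h import *
print(read_state()["ee_pos"],read_state()["tcp_rot"])
t=grab_frame("top");s=grab_frame("side")
T=t["frame"][:,:,::-1];S=s["frame"][:,:,::-1]
crop=lambda I,x,y,w,h,k: cv2.resize(I[y:y+h,x:x+w],(w*k,h*k),interpolation=cv2.INTER_CUBIC)
p=np.zeros((480,800,3),np.uint8);p[:400,:400]=crop(T,270,170,100,100,4);p[:,400:]=crop(S,200,205,100,120,4);cv2.imwrite("pics/g1.png",p)
E
```

```text
[ 498.95108392 -100.71609835   40.82511107] [-3.13619456e+00  2.10288499e-04  1.57191089e+00]
```

View pics/g1.png

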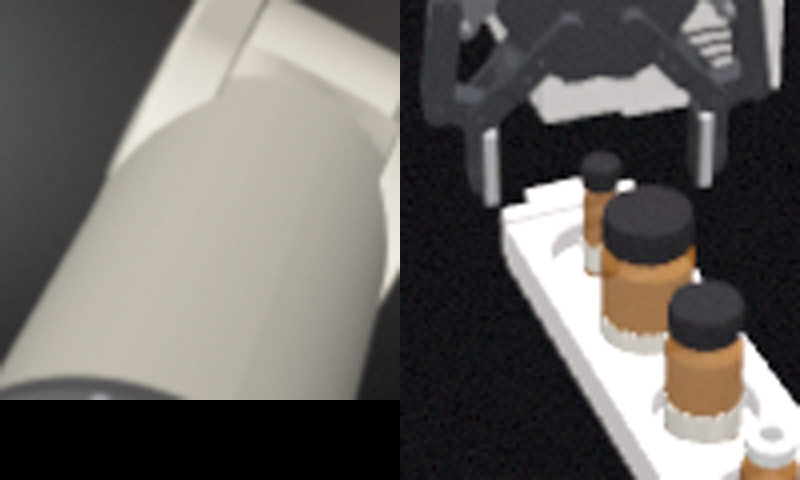

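Call:
drive_tool(linear=[[0,0,0],[0,0,0],[0,0,0],[0,0,0],[0,0,0]], roll=[0,0,0,0,0], gripper=[-0.3,0,0.2,0.4,1], force=40)

```text
time_s: 4.3
ee_pos: [501.3, -101.4, 44.1]
tcp_rot: [3.141, -0.0, 1.571]
contact_force: [-0.9, 0.7, 9.3]
opening: 0.183
grasp_force: 38.8
```

Call:
drive_tool(linear=[[0,0,0],[0,0,0],[0,0,0],[0,0,0],[0,0,0]], roll=[0,0,0,0,0], gripper=[1,1,1,1,1])

```text
time_s: 4.8
ee_pos: [501.4, -101.5, 44.1]
tcp_rot: [3.141, -0.0, 1.571]
contact_force: [-1.7, 1.2, 7.9]
opening: 0.183
grasp_force: 38.9
```

Call:
drive_tool(linear=[[0,0,-0.8],[0,0,-2],[0,0,-3.2],[1.2,0.5,-3.2],[2.5,1,-3.2]], roll=[0,0,0,0,0], gripper=[1,1,1,1,1])

```text
time_s: 5.3
ee_pos: [531.9, -26.4, 141.2]
tcp_rot: [3.139, -0.001, 1.568]
contact_force: [1.2, 0.3, -0.7]
opening: 0.176
grasp_force: 39.1
```

Call:
drive_tool(linear=[[1.2,0.5,0],[2.4,1,0],[3.2,1.24,0],[3.56,1.24,0],[3.56,1.24,0]], roll=[0,0,0,0,0], gripper=[1,1,1,1,1])

```text
time_s: 5.8
ee_pos: [567.9, 81.4, 139.4]
tcp_rot: [-3.141, 0.0, 1.573]
contact_force: [0.3, -0.1, -0.4]
opening: 0.183
grasp_force: 39.1
```

Call:
drive_tool(linear=[[0,0,0],[0,0,0],[0,0,0],[0,0,0],[0,0,0]], roll=[0,0,0,0,0], gripper=[1,1,1,1,1])

```text
time_s: 6.3
ee_pos: [568.2, 79.9, 139.7]
tcp_rot: [3.142, -0.0, 1.57]
contact_force: [-0.2, 0.2, -0.0]
opening: 0.179
grasp_force: 39.1
```

```bash
python3 - <<'E'
from h import *
print(read_state()["ee_pos"],read_state()["tcp_rot"])
s=grab_frame("side")
S=s["frame"][:,:,::-1]
u,v=proj(s,[568,81,100]).astype(int)
p=cv2.resize(S[v-50:v+50,u-60:u+60],(600,500),interpolation=cv2.INTER_CUBIC);print(u-60,v-50)
cv2.imwrite("pics/g2.png",p)
E
```

```text
[568.22802667  79.87252732 139.73253427] [ 3.14153885e+00 -5.64803385e-05  1.56995363e+00]
208 131
```

View pics/g2.png

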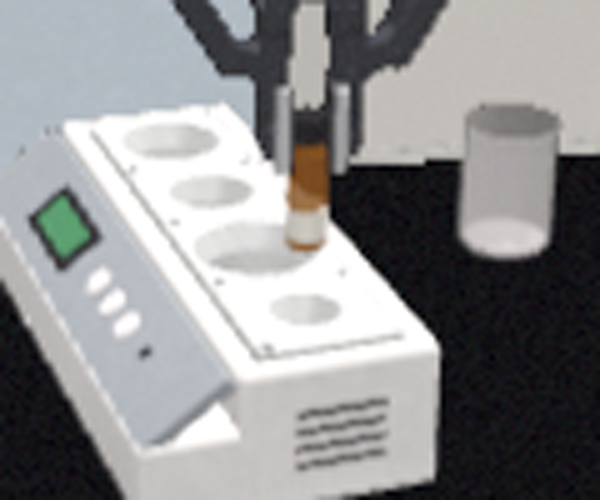

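Call:
drive_tool(linear=[[0.01,0,0.4],[0.01,0,0.9],[0.01,0,1.2],[0.01,0,1.4],[0.01,0,1.4]], roll=[0,0,0,0,0], gripper=[1,1,1,1,1])

```text
time_s: 6.85
ee_pos: [567.7, 80.3, 96.5]
tcp_rot: [-3.14, 0.001, 1.57]
contact_force: [-0.3, 0.4, 0.2]
opening: 0.179
grasp_force: 39.1
```

Call:
drive_tool(linear=[[0,0,0.15],[0,0,0.3],[0,0,0.45],[0,0,0.55],[0,0,0.55]], roll=[0,0,0,0,0], gripper=[1,1,1,1,1])

```text
time_s: 7.35
ee_pos: [568.0, 80.5, 80.8]
tcp_rot: [-3.141, 0.0, 1.571]
contact_force: [0.3, -0.3, 0.1]
opening: 0.179
grasp_force: 39.1
```

Call:
drive_tool(linear=[[0,0,0],[0,0,0],[0,0,0],[0,0,0],[0,0,0]], roll=[0,0,0,0,0], gripper=[0.5,0.3,0.1,-0.2,-0.5])

```text
time_s: 7.85
ee_pos: [568.3, 80.6, 81.2]
tcp_rot: [3.141, -0.0, 1.571]
contact_force: [0.0, 0.7, 0.1]
opening: 0.74
grasp_force: 0.0
```

Call:
drive_tool(linear=[[0,0,-0.8],[0,0,-2],[0,0,-3],[-1.2,0,-3],[-2.4,0,-3]], roll=[0,0,0,0,0], gripper=[-1,-1,-1,-1,-1])

```text
time_s: 8.35
ee_pos: [568.7, 8.9, 172.2]
tcp_rot: [3.14, -0.001, 1.573]
contact_force: [-0.1, 0.3, 0.5]
opening: 1.0
grasp_force: 0.0
```

Call:
drive_tool(linear=[[-1.4,-0.6,0],[-2.8,-1.2,0],[-4.2,-1.85,0],[-5.47,-1.85,0.3],[-5.47,-1.85,0.6]], roll=[0,0,0,0,0], gripper=[-1,-1,-1,-1,-1])

```text
time_s: 8.85
ee_pos: [511.8, -160.7, 153.7]
tcp_rot: [3.14, 0.001, 1.564]
contact_force: [0.0, 1.2, 0.3]
opening: 0.996
grasp_force: 0.0
```

Call:
drive_tool(linear=[[0,0,0],[0,0,0],[0,0,0],[0,0,0],[0,0,0]], roll=[0,0,0,0,0], gripper=[-1,-1,-1,-1,-1])

```text
time_s: 9.35
ee_pos: [513.0, -154.9, 153.4]
tcp_rot: [3.141, -0.0, 1.572]
contact_force: [0.3, -0.3, -0.0]
opening: 1.001
grasp_force: 0.0
```

```bash
python3 - <<'E'
from h import *
print(read_state()["ee_pos"],read_state()["tcp_rot"])
s=grab_frame("side")
S=s["frame"][:,:,::-1]
cv2.imwrite("pics/g3.png",cv2.resize(S[120:360,190:340],(500,800))[:600])
cv2.imwrite("pics/g3.png",cv2.resize(S[130:330,190:340],(450,600),interpolation=cv2.INTER_CUBIC))
E
```

```text
[ 512.96442982 -154.87022989  153.37714022] [ 3.14126075e+00 -9.24856848e-05  1.57165903e+00]
```

View pics/g3.png

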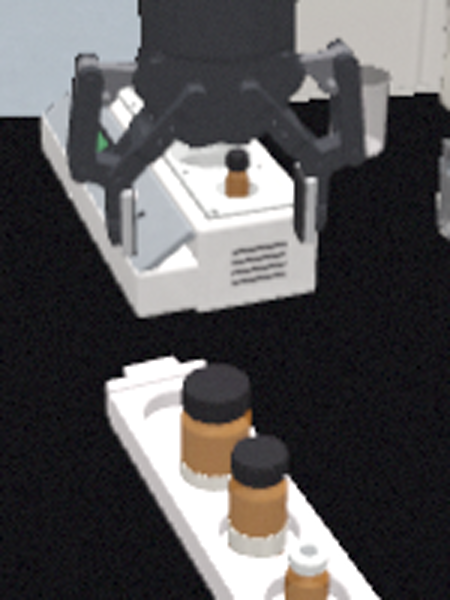

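Call:
drive_tool(linear=[[0,0,0.8],[0,0,1.8],[0,0,2.8],[0,0,3.51],[0,0,3.51]], roll=[0,0,0,0,0], gripper=[-1,-1,-1,-1,-1])

```text
time_s: 9.9
ee_pos: [511.2, -155.1, 45.8]
tcp_rot: [-3.138, -0.0, 1.571]
contact_force: [0.5, 0.6, -0.3]
opening: 1.003
grasp_force: 0.0
```

Call:
drive_tool(linear=[[0,0,0],[0,0,0],[0,0,0],[0,0,0],[0,0,0]], roll=[0,0,0,0,0], gripper=[-0.7,-0.5,-0.3,-0.1,1])

```text
time_s: 10.4
ee_pos: [513.2, -155.5, 48.6]
tcp_rot: [3.14, -0.0, 1.571]
contact_force: [-3.3, 1.3, 13.1]
opening: 0.443
grasp_force: 38.5
```

Call:
drive_tool(linear=[[0,0,0],[0,0,0],[0,0,0],[0,0,0],[0,0,0]], roll=[0,0,0,0,0], gripper=[1,1,1,1,1])

```text
time_s: 10.9
ee_pos: [513.2, -155.5, 48.7]
tcp_rot: [3.14, -0.0, 1.571]
contact_force: [-2.7, 0.6, 12.7]
opening: 0.449
grasp_force: 38.7
```

Call:
drive_tool(linear=[[0,0,-0.8],[0,0,-2],[0,0,-3.2],[1.2,0.4,-3.2],[2.5,0.8,-3.2]], roll=[0,0,0,0,0], gripper=[1,1,1,1,1])

```text
time_s: 11.4
ee_pos: [537.4, -80.5, 145.5]
tcp_rot: [3.139, -0.001, 1.568]
contact_force: [1.1, -0.4, -0.7]
opening: 0.446
grasp_force: 41.2
```

Call:
drive_tool(linear=[[1.4,0.3,0],[2.8,0.6,0],[4.2,0.69,0],[5.6,0.69,0],[6.6,0.69,0]], roll=[0,0,0,0,0], gripper=[1,1,1,1,1])

```text
time_s: 11.9
ee_pos: [557.1, 120.6, 143.9]
tcp_rot: [3.142, -0.001, 1.573]
contact_force: [-0.2, -0.3, -0.3]
opening: 0.441
grasp_force: 41.2
```

Call:
drive_tool(linear=[[0.6,0,0],[0.86,0,0],[0.86,0,0],[0.86,0,0],[0.86,0,0]], roll=[0,0,0,0,0], gripper=[1,1,1,1,1])

```text
time_s: 12.4
ee_pos: [557.6, 141.5, 144.0]
tcp_rot: [3.142, 0.0, 1.568]
contact_force: [0.3, 0.9, -0.8]
opening: 0.447
grasp_force: 41.2
```

```bash
python3 - <<'E'
from h import *
print(read_state()["ee_pos"],read_state()["tcp_rot"])
s=grab_frame("side")
S=s["frame"][:,:,::-1]
p=cv2.resize(S[121:241,190:310],(600,600),interpolation=cv2.INTER_CUBIC)
cv2.imwrite("pics/g4.png",p)
E
```

```text
[557.60367902 141.53583376 143.9659456 ] [3.14151481e+00 3.41509530e-04 1.56837994e+00]
```

View pics/g4.png

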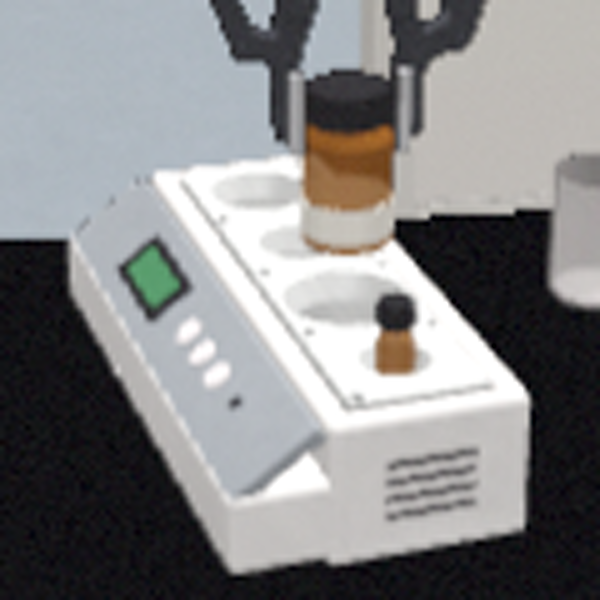

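Call:
drive_tool(linear=[[0.06,0,0.4],[0.06,0,0.8],[0.06,0,1.1],[0.06,0,1.3],[0.06,0,1.3]], roll=[0,0,0,0,0], gripper=[1,1,1,1,1])

```text
time_s: 12.95
ee_pos: [556.9, 144.8, 103.7]
tcp_rot: [-3.14, 0.001, 1.57]
contact_force: [-0.4, -0.2, -0.3]
opening: 0.446
grasp_force: 41.2
```

Call:
drive_tool(linear=[[0,0,0.2],[0,0,0.4],[0,0,0.6],[0,0,0.7],[0,0,0.7]], roll=[0,0,0,0,0], gripper=[1,1,1,1,1])

```text
time_s: 13.45
ee_pos: [557.2, 145.0, 83.4]
tcp_rot: [-3.141, 0.0, 1.571]
contact_force: [1.2, 0.5, -0.4]
opening: 0.444
grasp_force: 41.2
```

Call:
drive_tool(linear=[[0,0,0],[0,0,0],[0,0,0],[0,0,0],[0,0,0]], roll=[0,0,0,0,0], gripper=[0,-0.2,-0.4,-0.7,-1])

```text
time_s: 13.95
ee_pos: [557.5, 145.1, 83.9]
tcp_rot: [3.141, -0.0, 1.571]
contact_force: [0.2, -0.1, 0.2]
opening: 0.984
grasp_force: 0.0
```

Call:
drive_tool(linear=[[0,0,-0.8],[0,0,-2],[0,0,-3],[-1.2,0,-3],[-2.4,0,-3]], roll=[0,0,0,0,0], gripper=[-1,-1,-1,-1,-1])

```text
time_s: 14.45
ee_pos: [557.8, 73.3, 174.8]
tcp_rot: [3.14, -0.001, 1.573]
contact_force: [0.4, -0.3, -0.1]
opening: 1.0
grasp_force: 0.0
```

Call:
drive_tool(linear=[[-1.5,0,0],[-3,-0.5,0],[-4.5,-1.04,0],[-6,-1.04,0.3],[-7.5,-1.04,0.6]], roll=[0,0,0,0,0], gripper=[-1,-1,-1,-1,-1])

```text
time_s: 14.95
ee_pos: [525.9, -153.3, 156.1]
tcp_rot: [3.14, -0.001, 1.571]
contact_force: [1.2, 1.4, 0.9]
opening: 1.0
grasp_force: 0.0
```

Call:
drive_tool(linear=[[-1,0,0],[-2,0,0],[-2,0,0],[-2,0,0],[-2,0,0]], roll=[0,0,0,0,0], gripper=[-1,-1,-1,-1,-1])

```text
time_s: 15.45
ee_pos: [526.3, -210.9, 155.7]
tcp_rot: [-3.141, -0.001, 1.572]
contact_force: [0.8, -0.0, 0.0]
opening: 0.996
grasp_force: 0.0
```

Call:
drive_tool(linear=[[-0.03,0,0.8],[-0.03,0,1.8],[-0.03,0,2.8],[-0.03,0,3.69],[-0.03,0,3.69]], roll=[0,0,0,0,0], gripper=[-1,-1,-1,-1,-1])

```text
time_s: 15.95
ee_pos: [524.7, -210.8, 42.5]
tcp_rot: [-3.137, -0.001, 1.572]
contact_force: [-0.2, 0.1, 0.6]
opening: 1.0
grasp_force: 0.0
```

Call:
drive_tool(linear=[[0,0,0],[0,0,0],[0,0,0],[0,0,0],[0,0,0]], roll=[0,0,0,0,0], gripper=[-0.7,-0.4,-0.1,0.1,1])

```text
time_s: 16.45
ee_pos: [526.7, -212.8, 46.0]
tcp_rot: [3.14, 0.0, 1.571]
contact_force: [-1.3, 1.4, 11.6]
opening: 0.348
grasp_force: 38.6
```

Call:
drive_tool(linear=[[0,0,0],[0,0,0],[0,0,0],[0,0,0],[0,0,0]], roll=[0,0,0,0,0], gripper=[1,1,1,1,1])

```text
time_s: 16.95
ee_pos: [526.7, -212.9, 46.0]
tcp_rot: [3.14, -0.0, 1.571]
contact_force: [-2.2, 1.2, 10.3]
opening: 0.349
grasp_force: 38.7
```

Call:
drive_tool(linear=[[0,0,-0.8],[0,0,-2],[0,0,-3.5],[1,0.1,-4.5],[2.2,0.2,-5]], roll=[0,0,0,0,0], gripper=[1,1,1,1,1])

```text
time_s: 17.45
ee_pos: [532.8, -147.8, 198.1]
tcp_rot: [3.138, 0.0, 1.567]
contact_force: [0.8, 1.0, -1.0]
opening: 0.348
grasp_force: 40.1
```

Call:
drive_tool(linear=[[1.4,0.1,0],[2.8,0.13,0],[4.3,0.13,0],[5.8,0.13,0],[7.2,0.13,0]], roll=[0,0,0,0,0], gripper=[1,1,1,1,1])

```text
time_s: 17.95
ee_pos: [535.7, 71.3, 195.5]
tcp_rot: [3.141, -0.001, 1.571]
contact_force: [1.2, -0.1, -0.7]
opening: 0.354
grasp_force: 40.1
```

Call:
drive_tool(linear=[[1.5,0,0],[3,0,0],[4.4,0,0],[5.6,0,0],[6.6,0,0]], roll=[0,0,0,0,0], gripper=[1,1,1,1,1])

```text
time_s: 18.45
ee_pos: [535.6, 269.6, 195.3]
tcp_rot: [-3.141, -0.0, 1.572]
contact_force: [0.8, 0.2, -1.2]
opening: 0.351
grasp_force: 40.1
```

Call:
drive_tool(linear=[[0,0,0],[0,0,0],[0,0,0],[0,0,0],[0,0,0]], roll=[0,0,0,0,0], gripper=[1,1,1,1,1])

```text
time_s: 18.95
ee_pos: [536.3, 266.4, 195.3]
tcp_rot: [-3.142, -0.0, 1.569]
contact_force: [0.7, -0.1, -0.8]
opening: 0.352
grasp_force: 40.1
```

Call:
drive_tool(linear=[[0.02,0,0.6],[0.02,0,1.4],[0.02,0,2.2],[0.02,0,2.7],[0.02,0,2.7]], roll=[0,0,0,0,0], gripper=[1,1,1,1,1])

```text
time_s: 19.45
ee_pos: [535.4, 267.0, 112.5]
tcp_rot: [-3.139, 0.002, 1.57]
contact_force: [-0.6, -0.3, -1.3]
opening: 0.355
grasp_force: 40.1
```

```bash
python3 - <<'E'
from h import *
print(read_state()["ee_pos"],read_state()["tcp_rot"])
s=grab_frame("side")
S=s["frame"][:,:,::-1]
p=cv2.resize(S[121:241,190:310],(600,600),interpolation=cv2.INTER_CUBIC)
cv2.imwrite("pics/g5.png",p)
E
```

```text
[535.38874977 266.99950292 112.54874322] [-3.13936845e+00  1.83758042e-03  1.57007912e+00]
```

View pics/g5.png

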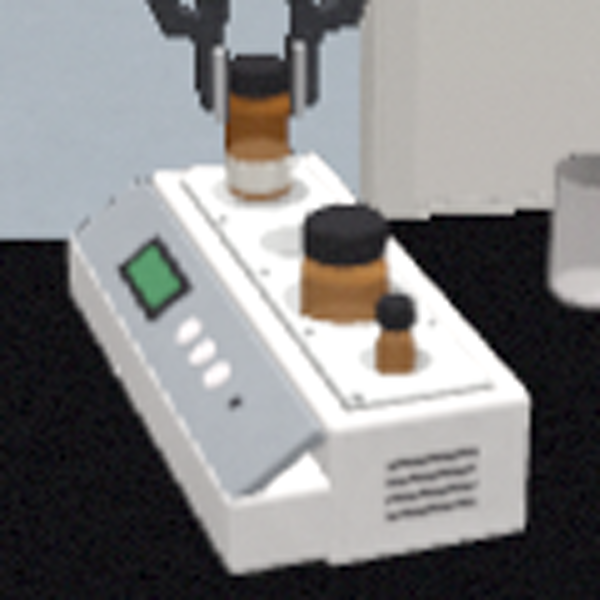

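Picture: 8 and 60 ml seated at (396,335) and (344,265); the 30 ml vial is centred over its bore at (260,190). Lowering it.

Call:
drive_tool(linear=[[0,0,0.3],[0,0,0.6],[0,0,0.85],[0,0,1.03],[0,0,1.03]], roll=[0,0,0,0,0], gripper=[1,1,1,1,1])

```text
time_s: 20.0
ee_pos: [535.8, 267.6, 82.5]
tcp_rot: [-3.141, 0.001, 1.571]
contact_force: [0.1, -0.9, -1.5]
opening: 0.351
grasp_force: 40.1
```

Call:
drive_tool(linear=[[0,0,0],[0,0,0],[0,0,0],[0,0,0],[0,0,0]], roll=[0,0,0,0,0], gripper=[1,0.2,0,-0.3,-0.6])

```text
time_s: 20.5
ee_pos: [536.2, 267.8, 83.4]
tcp_rot: [3.141, -0.0, 1.571]
contact_force: [-0.4, -0.4, -0.9]
opening: 0.793
grasp_force: 0.0
```

Call:
drive_tool(linear=[[0,0,-0.8],[0,0,-2],[0,0,-3],[-1.2,0,-3],[-2.4,0,-3]], roll=[0,0,0,0,0], gripper=[-1,-1,-1,-1,-1])

```text
time_s: 21.0
ee_pos: [536.4, 195.9, 174.2]
tcp_rot: [3.14, -0.001, 1.573]
contact_force: [0.4, -1.8, -0.5]
opening: 0.998
grasp_force: 0.0
```

Call:
drive_tool(linear=[[-1.5,0,0],[-3,0,0],[-4.5,0,0],[-6,0,0],[-7.5,0,0]], roll=[0,0,0,0,0], gripper=[-1,-1,-1,-1,-1])

```text
time_s: 21.5
ee_pos: [535.8, -30.9, 173.5]
tcp_rot: [3.141, -0.0, 1.571]
contact_force: [1.2, -0.3, 0.0]
opening: 1.002
grasp_force: 0.0
```

Call:
drive_tool(linear=[[-1.5,0,0],[-3,0,0],[-4.5,0,0],[-6,0,0],[-7,0,0]], roll=[0,0,0,0,0], gripper=[-1,-1,-1,-1,-1])

```text
time_s: 22.0
ee_pos: [535.4, -242.6, 173.6]
tcp_rot: [3.141, 0.001, 1.568]
contact_force: [-0.3, -0.1, 0.1]
opening: 0.998
grasp_force: 0.0
```

Call:
drive_tool(linear=[[0,0,0],[0,0,0],[0,0,0],[0,0,0],[0,0,0]], roll=[0,0,0,0,0], gripper=[-1,-1,-1,-1,-1])

```text
time_s: 22.5
ee_pos: [536.4, -238.1, 173.3]
tcp_rot: [3.141, -0.0, 1.572]
contact_force: [0.4, -0.2, 0.1]
opening: 0.999
grasp_force: 0.0
```

Call:
drive_tool(linear=[[-1.02,0.12,0],[-1.02,0.12,0.8],[-1.02,0.12,2],[-1.02,0.12,3],[-1.02,0.12,3]], roll=[0,0,0,0,0], gripper=[-1,-1,-1,-1,-1])

```text
time_s: 23.0
ee_pos: [537.9, -268.3, 80.1]
tcp_rot: [-3.136, -0.002, 1.571]
contact_force: [-0.5, 0.1, 1.7]
opening: 1.001
grasp_force: 0.0
```

Call:
drive_tool(linear=[[0,0,0.6],[0,0,1.2],[0,0,1.6],[0,0,1.74],[0,0,1.74]], roll=[0,0,0,0,0], gripper=[-1,-1,-1,-1,-1])

```text
time_s: 23.5
ee_pos: [539.8, -269.8, 31.5]
tcp_rot: [-3.142, 0.0, 1.571]
contact_force: [0.1, -0.3, -0.5]
opening: 0.997
grasp_force: 0.0
```

Call:
drive_tool(linear=[[0,0,0],[0,0,0],[0,0,0],[0,0,0],[0,0,0]], roll=[0,0,0,0,0], gripper=[-0.6,-0.2,0.1,0.3,1])

```text
time_s: 24.0
ee_pos: [539.9, -269.9, 31.3]
tcp_rot: [3.141, 0.0, 1.571]
contact_force: [-0.3, 0.6, 4.0]
opening: 0.242
grasp_force: 38.9
```

Call:
drive_tool(linear=[[0,0,0],[0,0,0],[0,0,0],[0,0,0],[0,0,0]], roll=[0,0,0,0,0], gripper=[1,1,1,1,1])

```text
time_s: 24.5
ee_pos: [539.9, -269.9, 31.4]
tcp_rot: [3.141, 0.0, 1.571]
contact_force: [-0.2, 0.4, 6.2]
opening: 0.246
grasp_force: 39.0
```

Call:
drive_tool(linear=[[0,0,-0.8],[0,0,-2],[0,0,-3.5],[1,0.1,-4.5],[2.2,0.2,-5.2]], roll=[0,0,0,0,0], gripper=[1,1,1,1,1])

```text
time_s: 25.0
ee_pos: [545.7, -204.8, 189.2]
tcp_rot: [3.14, 0.001, 1.567]
contact_force: [0.1, 0.6, -0.1]
opening: 0.245
grasp_force: 39.2
```

Call:
drive_tool(linear=[[1.4,0.04,0],[2.8,0.04,0],[4.3,0.04,0],[5.8,0.04,0],[7.2,0.04,0]], roll=[0,0,0,0,0], gripper=[1,1,1,1,1])

```text
time_s: 25.5
ee_pos: [546.5, 14.3, 187.1]
tcp_rot: [-3.142, -0.0, 1.571]
contact_force: [1.1, -0.2, -0.1]
opening: 0.244
grasp_force: 39.2
```

Call:
drive_tool(linear=[[1.5,0,0],[3,0,0],[4.4,0,0],[5.6,0,0],[6.4,0,0]], roll=[0,0,0,0,0], gripper=[1,1,1,1,1])

```text
time_s: 26.0
ee_pos: [546.3, 207.3, 186.8]
tcp_rot: [-3.141, -0.0, 1.573]
contact_force: [0.7, 0.2, -0.6]
opening: 0.243
grasp_force: 39.2
```

Call:
drive_tool(linear=[[0,0,0],[0,0,0],[0,0,0],[0,0,0],[0,0,0]], roll=[0,0,0,0,0], gripper=[1,1,1,1,1])

```text
time_s: 26.5
ee_pos: [547.1, 203.4, 187.2]
tcp_rot: [3.142, -0.0, 1.569]
contact_force: [0.6, 0.9, -1.0]
opening: 0.245
grasp_force: 39.2
```

Call:
drive_tool(linear=[[0.02,0,0.6],[0.02,0,1.4],[0.02,0,2.2],[0.02,0,2.67],[0.02,0,2.67]], roll=[0,0,0,0,0], gripper=[1,1,1,1,1])

```text
time_s: 27.0
ee_pos: [546.2, 204.1, 105.5]
tcp_rot: [-3.139, 0.002, 1.57]
contact_force: [-0.0, -0.3, -0.2]
opening: 0.241
grasp_force: 39.2
```

```bash
python3 - <<'E'
from h import *
print(read_state()["ee_pos"],read_state()["tcp_rot"])
s=grab_frame("side")
S=s["frame"][:,:,::-1]
p=cv2.resize(S[121:241,190:310],(600,600),interpolation=cv2.INTER_CUBIC)
cv2.imwrite("pics/g6.png",p)
E
```

```text
[546.19336944 204.07347115 105.51961729] [-3.13938061e+00  1.57291373e-03  1.57006639e+00]
```

View pics/g6.png

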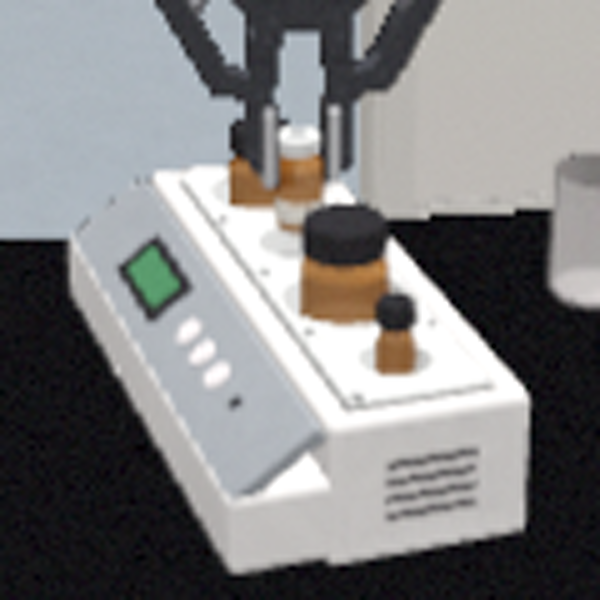

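Call:
drive_tool(linear=[[0,0,0.3],[0,0,0.55],[0,0,0.8],[0,0,0.97],[0,0,0.97]], roll=[0,0,0,0,0], gripper=[1,1,1,1,1])

```text
time_s: 27.55
ee_pos: [546.6, 204.6, 77.1]
tcp_rot: [-3.141, 0.001, 1.571]
contact_force: [-0.0, 0.5, -0.4]
opening: 0.243
grasp_force: 39.2
```

Call:
drive_tool(linear=[[0,0,0],[0,0,0],[0,0,0],[0,0,0],[0,0,0]], roll=[0,0,0,0,0], gripper=[1,0.4,0.2,-0.1,-0.5])

```text
time_s: 28.05
ee_pos: [547.0, 204.9, 78.0]
tcp_rot: [3.141, -0.0, 1.571]
contact_force: [-0.0, 0.6, 0.6]
opening: 0.703
grasp_force: 0.0
```

Call:
drive_tool(linear=[[0,0,-0.8],[0,0,-2],[0,0,-3.5],[-1.2,0,-4],[-2.4,0,-4]], roll=[0,0,0,0,0], gripper=[-1,-1,-1,-1,-1])

```text
time_s: 28.55
ee_pos: [548.1, 133.0, 200.4]
tcp_rot: [3.138, -0.002, 1.573]
contact_force: [0.5, -1.3, -0.1]
opening: 1.001
grasp_force: 0.0
```

Call:
drive_tool(linear=[[-1.5,0,0],[-3,0,0],[-4.5,0,0],[-6,0,0],[-7,0,0]], roll=[0,0,0,0,0], gripper=[-1,-1,-1,-1,-1])

```text
time_s: 29.05
ee_pos: [546.4, -80.5, 198.2]
tcp_rot: [3.141, 0.0, 1.568]
contact_force: [0.1, 0.3, 0.0]
opening: 0.998
grasp_force: 0.0
```

Call:
drive_tool(linear=[[-1,0,0],[-2,0,0],[-3,0,0],[-3,0,0],[-3,0,0]], roll=[0,0,0,0,0], gripper=[-1,-1,-1,-1,-1])

```text
time_s: 29.55
ee_pos: [546.7, -167.7, 197.8]
tcp_rot: [-3.141, -0.0, 1.569]
contact_force: [-0.1, 0.5, -0.1]
opening: 0.999
grasp_force: 0.0
```

```bash
python3 - <<'E'
from h import *
s=grab_frame("side");t=grab_frame("top")
S=s["frame"][:,:,::-1];T=t["frame"][:,:,::-1]
p=np.zeros((500,800,3),np.uint8)
p[:400,:400]=cv2.resize(S[131:231,195:295],(400,400),interpolation=cv2.INTER_CUBIC)
p[:400,400:]=cv2.resize(T[155:255,140:240],(400,400),interpolation=cv2.INTER_CUBIC)
cv2.imwrite("pics/g7.png",p)
B=dict(b30=(536.5,267.4,108),b10=(547.2,205.3,96),b60=(557.8,143.3,112),b8=(568.5,81.2,102))
for n,P in B.items():
    u,v=proj(s,P).round().astype(int)
    C=np.array([rng(s,i,j) for i in range(u-18,u+19) for j in range(v-18,v+19)])
    C=C[(np.hypot(C[:,0]-P[0],C[:,1]-P[1])<24)&(C[:,2]>P[2]-5)]
    print(n,P,len(C),((C.min(0)+C.max(0))/2).round(1),np.percentile(C[:,2],[50,90]).round(1))
E
```

```text
b30 (536.5, 267.4, 108) 4 [549.8 262.1 104. ] [104.  104.5]Traceback (most recent call last):
  File "<stdin>", line 13, in <module>
    return umr_minimum(a, axis, None, out, keepdims, initial, where)
ValueError: zero-size array to reduction operation minimum which has no identity
```

View pics/g7.png

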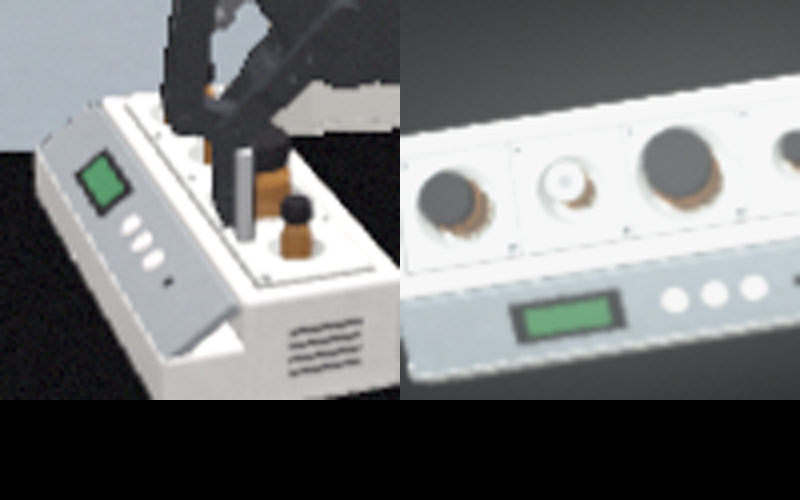

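All four stand in their bores in the top view; the gripper blocks the side camera. I check heights and centres from the top range.

```bash
python3 - <<'E'
from h import *
t=grab_frame("top")
B=dict(b30=(536.5,267.4,108),b10=(547.2,205.3,96),b60=(557.8,143.3,112),b8=(568.5,81.2,102))
for n,P in B.items():
    u,v=proj(t,P).round().astype(int)
    C=np.array([rng(t,i,j) for i in range(u-16,u+17) for j in range(v-16,v+17)])
    C=C[(np.hypot(C[:,0]-P[0],C[:,1]-P[1])<26)&(C[:,2]>P[2]-7)]
    print(n,P,len(C),((C.min(0)+C.max(0))/2).round(1),np.ptp(C[:,:2],0).round(1),np.median(C[:,2]).round(1))
E
```

```text
b30 (536.5, 267.4, 108) 155 [536.3 266.6 106.7] [28.5 29.5] 107.0
b10 (547.2, 205.3, 96) 75 [547.3 203.8  95. ] [20.1 20.1] 94.9
b60 (557.8, 143.3, 112) 229 [556.6 142.8 110.8] [37.1 33.8] 111.7
b8 (568.5, 81.2, 102) 51 [568.2  81.8 100.8] [15.6 17.2] 101.8
```

Heights and centres all agree with seated vials.

```bash
python3 -c "
from plant import *
print(finish_job())"
```

```text
the job is handed in; nothing more can be done
None
```

All four vials were lowered into their matching bores, released and handed in at about 30 s; the top camera showed each within about 1.5 mm of its bore axis and at seated height, though the hand-in returned no verdict.

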